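# Ring the brass counter bell

## Robot

A 6-joint arm with a two-finger parallel gripper is mounted at the origin on a cart in front of the work surface, level with it; the furniture and walls round the work are solid. World frame = base frame: x ahead of the robot, y to its left, z up, the work surface at z = 0. Lengths are in mm, angles in rad, forces in N, time in s.
With the tool pointing down it reaches from about 350 to 875 mm from the base axis. Payload 4.2 kg.
Tool frame: the origin (TCP) lies at the very end of the fingers, on their centre line; the grasp point (between the pads) lies 19 mm behind it (arm.grip_point_offset is the distance from the TCP to the grasp point, in mm); z points along the fingers, y is the direction in which the jaws open and shut (so a half turn about z gives the same grasp; the last joint's range is limited). The gripper opens to 85 mm and grips with 20 to 120 N. Pads are 22 mm wide; open, the fingers measure 114 mm over their backs; the gripper's body (76 mm by 85 mm) begins 54 mm behind the grasp point. The pads swing forward as they close: fully open they stand 13 mm farther back than shut.
Start: joints at [-1.057, 0.385, 0.008, 0, -1.194, -0.259], TCP at [157.549, -604.795, 231.312] pointing down, gripper open.
Joint ranges: [-3.14, 3.14], [-1.21, 2.06], [-1.07, 1.41], [-3.16, 2.05], [-2.99, -0.16], [-3.1, 3.1]. Speed limits (rad/s): [2.79, 2.79, 3.14, 3.14, 3.14, 3.14].

## Interface

Orientations are given as a unit quaternion [x, y, z, w].
In Python, from bench import arm gives the robot as it stands.
- The arm moves only by the tool drive_tool, never from a script. Its argument "steps" is a list of rows, each a list of 5 numbers: the shift along the tool's x, y, z in m, then the turn about the tool's z in degrees, then the finger opening in m, from 0 to 0.0854. A call has 1 to 20 rows; each row shifts and turns the commanded pose from where the row before left it, along the tool's axes as they then stand; what a row does not reach is not made up. A row lasts 1/10 s, in which the tool goes at most 50 mm and 8.59 degrees, less where a joint would pass 70% of its speed; a pose out of reach is approached as far as the arm can. A call is refused whole if a number of a shift passes 0.05 or a number of a turn 8.59, either way. A call with a gripper value outside its range is refused whole. The fingers move at their own pace and stop on an object; the grip force is fixed at half the most. Time passes only in rows, so rows that do not move let the fingers close. It gives the time, the measured TCP pose, the force and the opening at its end, in the units of the state.
- arm.read_state(): the state, without advancing time (a new reading comes with each control period).
- arm.get_image(name): name is "scene" or "top" or "wrist"; returns (picture, depth): 480x640x3 uint8, blue, green, red; 480x640 float32, mm along the optical axis (not along the pixel's ray), 0 where there is no reading.
- arm.camera_params(name): a dict with "K" (3x3 intrinsics, pixels), "world_to_cam" (4x4, takes a point from world to camera coordinates); the wrist camera has in their place "mount" (4x4, takes a point from camera to tool coordinates, whose origin is the TCP and whose axes are the flange's). Camera axes: x right, y up, looking along -z (the intrinsics and any distortion apply to the point x, -y, -z); pixel columns grow to the right and rows downward; lengths in mm; the calibration is good to about 2 mm. A picture is of the moment at which its call begins: read the wrist's pose just before it. camera_params takes no time and is no camera call.
- arm.job_done(): hands the job in, once; it reports no verdict.
The state is a dict: "clock": time; "joints": joint angles; "joint_vel": joint speeds; "joint_efforts": joint torques, N m; "position": TCP position; "ee_rot": TCP orientation; "contact_force": force on the tool from outside, world axes, zero at the start; "wrist_torque": the same for the moment, N m; "gripper_width": finger opening in mm.
Only numpy, scipy, OpenCV 4.12 (cv2) and the standard library are available. Lean on these libraries where they do the work, as an engineer would, in place of code of your own. Each camera call takes 0.05 s, during which the arm holds its last target.

## Task

The plates are ready to go out: call the waiter by ringing the brass, gold-coloured bell. With the fingertips press its plunger gently down and let it spring back up, then withdraw. Do not pick up or shove the bell, keep the steel and red bells silent, and leave everything else where it stands.

Things in the scene. Friction and masses are not known exactly. Their poses are not given: they have to be found in the camera images.
- bell_brass: counter call bell with a gold-coloured brass dome on a black base, loose on the worktop, about 0.45 kg; base 80 mm across, dome 75 mm across and its collar's top 45 mm above the worktop; origin at the centre of its underside, z up
- top_brass (a point): centre of the flat top of the brass bell's steel plunger knob, on the bell's axis, 66 mm above the worktop when up; the knob is 18 mm across and 7 mm thick, its flat top 10 mm across; it moves down with the plunger
- plunger_brass (a joint): travel of the brass bell's plunger in m: 0 up, 0.010 at its stop; sprung, it starts to yield at about 1.6 N, is halfway down (the bell rings) at about 3.6 N, reaches the stop at about 5.6 N and comes back up by itself
- bell_steel: counter call bell with a bare grey steel dome on a black base, loose on the worktop, about 0.45 kg; base 80 mm across, dome 75 mm across and its collar's top 45 mm above the worktop; origin at the centre of its underside, z up
- top_steel (a point): centre of the flat top of the steel bell's steel plunger knob, on the bell's axis, 66 mm above the worktop when up; the knob is 18 mm across and 7 mm thick, its flat top 10 mm across; it moves down with the plunger
- plunger_steel (a joint): travel of the steel bell's plunger in m: 0 up, 0.010 at its stop; sprung, it starts to yield at about 1.6 N, is halfway down (the bell rings) at about 3.6 N, reaches the stop at about 5.6 N and comes back up by itself
- bell_red: counter call bell with a red-painted dome on a black base, loose on the worktop, about 0.45 kg; base 80 mm across, dome 75 mm across and its collar's top 45 mm above the worktop; origin at the centre of its underside, z up
- top_red (a point): centre of the flat top of the red bell's steel plunger knob, on the bell's axis, 66 mm above the worktop when up; the knob is 18 mm across and 7 mm thick, its flat top 10 mm across; it moves down with the plunger
- plunger_red (a joint): travel of the red bell's plunger in m: 0 up, 0.010 at its stop; sprung, it starts to yield at about 1.6 N, is halfway down (the bell rings) at about 3.6 N, reaches the stop at about 5.6 N and comes back up by itself
- jigger: hourglass-shaped steel jigger, 43 mm across, 73 mm tall; loose bystander; origin at the centre of its underside
- tealight: small tealight candle in a metal cup, 38 mm across, 18 mm tall; loose bystander; origin at the centre of its underside
- tumbler: empty clear glass tumbler, 78 mm across, 92 mm tall; loose bystander; origin at the centre of its underside
- coasters: stack of round pulp coasters, 96 mm across, 13 mm tall; loose bystander; origin at the centre of its underside
- opener: bottle opener with a black handle, lying flat, 174 x 41 x 20 mm; x axis along its length; loose bystander; origin at the centre of its underside
Not all that is in view belongs to the job. What is shaped like the bell_brass but blue is not meant.

How it is judged (in metres and radians):
On the way, in this order (a step that is already met when the one before it is completed fails the run):
1. the fingers press the brass bell's plunger at least 5 mm down: it rings (value of joint plunger_brass above 0.005 m and contact force between the fingers and bell_brass above 0.3 N), for 0.05 s.
2. the plunger is let spring back up, and the fingers have left the bell (value of joint plunger_brass below 0.0015 m and contact force between the fingers and bell_brass below 0.1 N), for 0.2 s.
At the end, for the whole second after the job is handed in: All three plungers are up (within 1.5 mm); the brass bell stands upright within 20 mm of where it was, at rest; the other bells are within 10 mm and the five loose bystanders within 15 mm of where they stood (value of joint each of plunger_brass, plunger_steel, plunger_red below 0.0015 m and distance of bell_brass from where it was at the start of the episode below 0.02 m and angle between bell_brass's own z axis and vertical below 0.1 rad and linear speed of bell_brass below 0.02 m/s and distance of each of bell_steel, bell_red from where it was at the start of the episode below 0.01 m and distance of each of jigger, tealight, tumbler, coasters, opener from where it was at the start of the episode below 0.015 m); the robot touches nothing.
It fails at once if the steel or the red bell is rung (plunger more than 3 mm down) (value of joint any of plunger_steel, plunger_red above 0.003 m).
It fails at once if the brass bell is pressed with more than 25 N (contact force between any of the fingers, the arm and bell_brass above 25 N).
It fails at once if the brass bell is lifted by more than 8 mm, tipped by more than 0.2 rad or shoved by more than 20 mm (height (world z) of bell_brass above 0.008 m or angle between bell_brass's own z axis and vertical above 0.2 rad or distance of bell_brass from where it was at the start of the episode above 0.02 m).
It fails at once if another bell is moved by more than 10 mm (distance of any of bell_steel, bell_red from where it was at the start of the episode above 0.01 m).
It fails at once if a loose bystander is moved by more than 15 mm (distance of any of jigger, tealight, tumbler, coasters, opener from where it was at the start of the episode above 0.015 m).
It also fails if it takes over 32 s, if anything falls off the work surface, if the arm or the gripper's body presses on something with over 40 N, if the wrist force passes 120 N, or if a joint passes its speed limit or range.

## Working session

There is one attempt and no reset: what is moved stays moved. The work goes in short steps, Python scripts to look and compute and a tool call to move; the robot and the scene stay as the last step left them, time stands still between calls to the robot, and variables do not carry over. Pictures are saved under pics/ and viewed, and the job is handed in when it is done.

Besides the shell and the picture viewer there is one more tool, called after "Call:" by a JSON object that holds its "op" and its "data", one argument or row to a line. drive_tool: Moves the arm, as the interface text tells. Its arguments: {"type":"object","properties":{"steps":{"type":"array"}},"required":["steps"]}

```bash
mkdir -p pics; python3 - <<'E'
from bench import arm
import cv2,numpy as np
s=arm.read_state();print(s)
for n in("scene","top"):
    p,d=arm.get_image(n);cv2.imwrite(f"pics/{n}0.png",p);np.save(f"pics/{n}0.npy",d)
    c=arm.camera_params(n);print(n,{k:np.round(v,3).tolist() if not isinstance(v,str) else v for k,v in c.items()})
print(arm.camera_params("wrist"))
E
```

```text
{'clock': 0.0, 'joints': array([-1.05738812e+00,  3.85574226e-01,  6.58703524e-03, -5.04910840e-04,
       -1.19399986e+00, -2.58638375e-01]), 'joint_vel': array([-0.00166214,  0.0011643 ,  0.00144205,  0.0015057 ,  0.00014152,
       -0.00034416]), 'joint_efforts': array([ 4.41850170e-04, -3.92289054e+01,  1.88400435e+01,  4.18598503e+00,
       -4.63042918e-03, -9.10899132e-06]), 'position': array([ 157.40146227, -604.23385287,  230.19486638]), 'ee_rot': array([-1.26948212e-01,  9.91908714e-01,  1.10310206e-03, -1.95034582e-04]), 'contact_force': array([-0.26034746,  0.62288766,  0.32905131]), 'wrist_torque': array([ 0.00870961, -0.01987002, -0.00181126]), 'gripper_width': 85.61959715072454}
scene {'K': [[534.935, 0.0, 322.455], [0.0, 534.935, 240.309], [0.0, 0.0, 1.0]], 'world_to_cam': [[-0.609, -0.793, 0.019, 299.403], [0.595, -0.44, 0.673, -386.33], [-0.525, 0.421, 0.74, -787.739], [0.0, 0.0, 0.0, 1.0]]}
top {'K': [[532.461, 0.0, 318.484], [0.0, 532.461, 241.443], [0.0, 0.0, 1.0]], 'world_to_cam': [[0.026, -1.0, -0.001, -22.721], [0.995, 0.026, 0.1, -532.89], [-0.1, -0.004, 0.995, -1262.981], [0.0, 0.0, 0.0, 1.0]]}
{'K': array([[398.11325065,   0.        , 322.47229301],
       [  0.        , 398.11325065, 238.48416266],
       [  0.        ,   0.        ,   1.        ]]), 'mount': array([[-5.64786484e-04,  9.65984491e-01,  2.58599390e-01,
         6.60441806e+01],
       [ 9.99999522e-01,  7.51936736e-04, -6.24800434e-04,
         1.57538923e+00],
       [-7.97997910e-04,  2.58598914e-01, -9.65984454e-01,
        -1.42867906e+02],
       [ 0.00000000e+00,  0.00000000e+00,  0.00000000e+00,
         1.00000000e+00]])}
```

View pics/scene0.png

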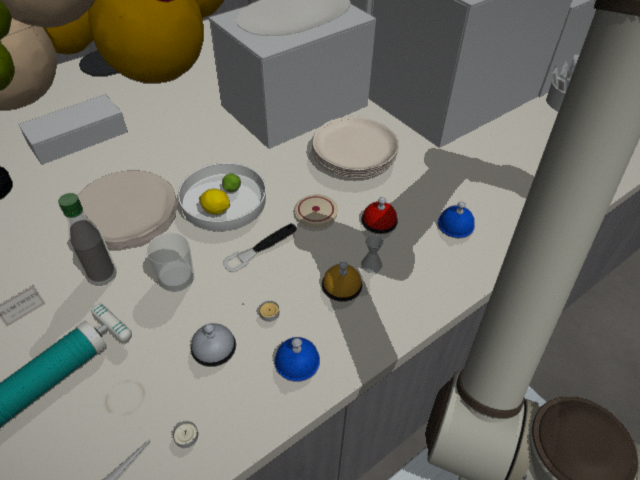

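View pics/top0.png

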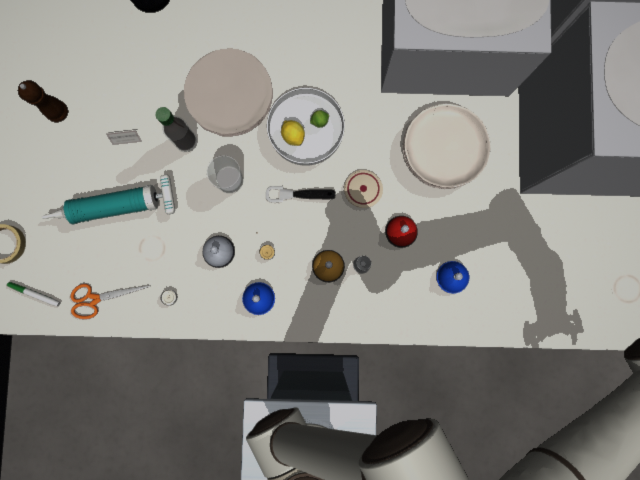

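```bash
python3 - <<'E'
import cv2
a=cv2.imread("pics/scene0.png")[235:325,285:405];b=cv2.imread("pics/top0.png")[225:315,270:390]
a,b=[cv2.resize(x,None,fx=3.3,fy=3.3*1,interpolation=cv2.INTER_CUBIC) for x in(a,b)]
cv2.imwrite("pics/crop0.png",cv2.hconcat([a,b]))
E
```

```text
(no output)
```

View pics/crop0.png

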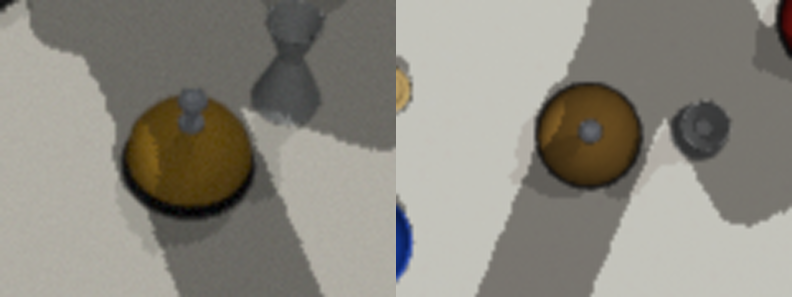

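Candidates (top-view pixels) are brass/gold (329,265), steel (218,251), red (401,232), and two blue bells at (258,298) and (453,277). The gold-brown dome at (329,265), which is (343,282) in the scene view, is the brass one, and the crop confirms it. Its knob is at top (328.8,264.7) and scene (343.5,263.8), and the jigger stands about 80 mm to its right.

```bash
cat > h.py <<'E'
import numpy as np
from bench import arm
def ray(K,c2w,u,v):
    d=np.array([(u-K[0,2])/K[0,0],-(v-K[1,2])/K[1,1],-1]);return c2w[:3,3],c2w[:3,:3]@d
def atz(name,u,v,z):
    c=arm.camera_params(name);o,d=ray(np.array(c["K"]),np.linalg.inv(c["world_to_cam"]),u,v)
    return o+d*(z-o[2])/d[2]
def wrist_c2w(s):
    from scipy.spatial.transform import Rotation as R
    T=np.eye(4);T[:3,:3]=R.from_quat(s["ee_rot"]).as_matrix();T[:3,3]=s["position"]
    return T@arm.camera_params("wrist")["mount"]
E
python3 - <<'E'
from h import *
from scipy.spatial.transform import Rotation as R
print(atz("top",328.8,264.7,66),atz("scene",343.5,263.8,66))
print("jigger",atz("top",362.5,264,70),"red",atz("top",401.5,230,66),"steel",atz("top",217.5,249,66))
s=arm.read_state();print(R.from_quat(s["ee_rot"]).as_matrix().round(3))
p=(atz("top",328.8,264.7,66)+atz("scene",343.5,263.8,66))/2
print(R.from_quat(s["ee_rot"]).as_matrix().T@(p-s["position"]))
E
```

```text
[475.33292234 -34.61795132  66.        ] [474.87914104 -35.28012035  66.        ]
jigger [ 478.76248277 -113.02845954   70.        ] red [ 561.43596106 -203.67989444   66.        ] steel [505.43246224 227.22140746  66.        ]
[[-0.968 -0.252 -0.001]
 [-0.252  0.968  0.002]
 [ 0.     0.002 -1.   ]]
[-450.90574775  470.65414709  165.18616009]
```

Call:
{"op": "drive_tool", "data": {
  "steps": [
    [-0.03,0.031,0,0,0],
    [-0.03,0.031,0,0,0],
    [-0.03,0.031,0,0,0],
    [-0.03,0.031,0,0,0],
    [-0.03,0.031,0,0,0],
    [-0.03,0.031,0,0,0],
    [-0.03,0.031,0,0,0],
    [-0.03,0.031,0,0,0],
    [-0.03,0.031,0,0,0],
    [-0.03,0.031,0,0,0],
    [-0.03,0.031,0,0,0],
    [-0.03,0.031,0,0,0],
    [-0.03,0.031,0,0,0],
    [-0.03,0.031,0,0,0],
    [-0.03,0.0365,0,0,0],
    [0,0,0.04,0,0],
    [0,0,0.04,0,0],
    [0,0,0,0,0],
    [0,0,0,0,0]
  ]
}}

```text
clock: 2.0
position: [474.6, -36.3, 151.6]
ee_rot: [-0.127, 0.992, -0.001, -0.001]
contact_force: [0.1, 0.1, 1.0]
gripper_width: 0.0
```

```bash
python3 - <<'E'
from h import *
import cv2
from scipy.spatial.transform import Rotation as R
s=arm.read_state();p,d=arm.get_image("wrist");q,_=arm.get_image("scene")
print(s["position"],s["contact_force"])
C=wrist_c2w(s);K=np.array(arm.camera_params("wrist")["K"])
for w in([475.1,-34.9,66],s["position"]):
    x=np.linalg.inv(C)@np.r_[w,1];print(K[0,0]*x[0]/-x[2]+K[0,2],K[1,1]*x[1]/x[2]+K[1,2])
cv2.imwrite("pics/w1.png",p);cv2.imwrite("pics/s1.png",q[100:340,200:520].repeat(2,0).repeat(2,1))
E
```

```text
[474.60755395 -36.33192511 151.63513223] [0.11507877 0.1249072  0.98549966]
321.83124033668435 247.87631224243904
318.2342978653489 307.407118820854
```

View pics/w1.png

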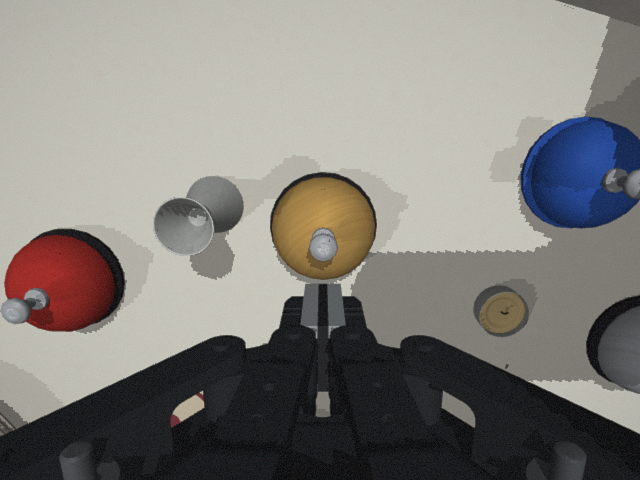

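View pics/s1.png

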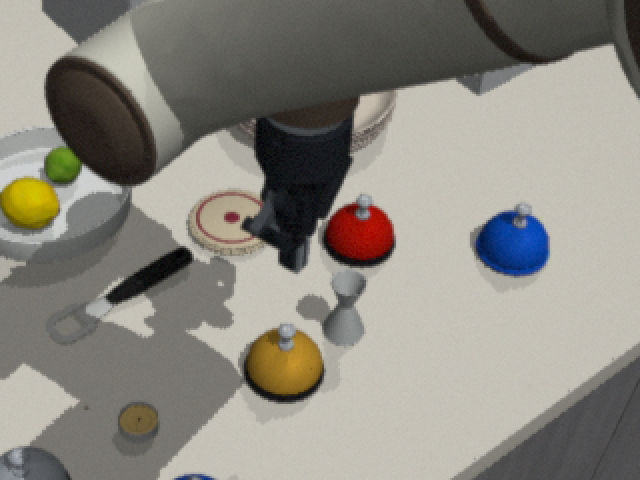

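```bash
python3 - <<'E'
from h import *
import cv2
s=arm.read_state()
p=cv2.imread("pics/w1.png")[215:315,270:380];cv2.imwrite("pics/wc.png",cv2.resize(p,None,fx=5,fy=5,interpolation=cv2.INTER_CUBIC))
K=np.array(arm.camera_params("wrist")["K"]);o,d=ray(K,wrist_c2w(s),322.5,241)
print(o+d*(66-o[2])/d[2])
E
```

```text
[473.0600909  -35.16073216  66.        ]
```

View pics/wc.png

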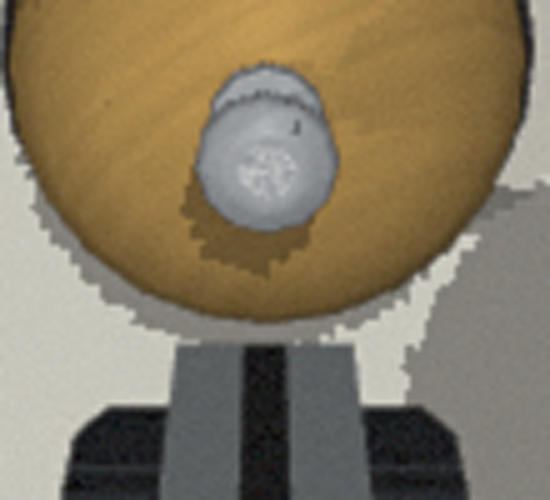

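Wrist crop: the knob's flat top is at (323.6,248.6), against a predicted (321.8,247.9), so the estimates agree. The closed fingertips are laterally lined up with it.

Call:
{"op": "drive_tool", "data": {
  "steps": [
    [-0.0008,0.0006,0.025,0,0],
    [0,0,0.025,0,0],
    [0,0,0.015,0,0],
    [0,0,0.007,0,0],
    [0,0,0,0,0],
    [0,0,0,0,0],
    [0,0,0,0,0]
  ]
}}

```text
clock: 2.8
position: [476.1, -35.1, 80.6]
ee_rot: [-0.127, 0.992, 0.0, 0.001]
contact_force: [0.3, 0.2, 0.1]
gripper_width: -0.2
```

```bash
python3 - <<'E'
from h import *
import cv2
q,_=arm.get_image("scene");p,_=arm.get_image("wrist");s=arm.read_state();print(s["position"],s["contact_force"])
a=cv2.resize(q[205:305,290:390],(400,400),interpolation=2);b=cv2.resize(p[190:350,240:400],(400,400),interpolation=2)
cv2.imwrite("pics/s2.png",cv2.hconcat([a,b]))
E
```

```text
[475.69021041 -35.14777842  80.24275403] [-0.74199413 -1.15554673  0.23483225]
```

View pics/s2.png

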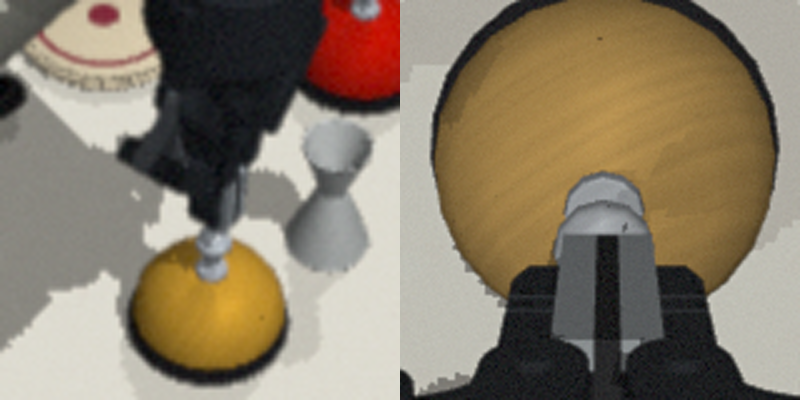

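The fingertips are just above the knob and centred on it in both views. I'll go down in stages.

Call:
{"op": "drive_tool", "data": {
  "steps": [
    [0,0,0.005,0,0],
    [0,0,0.004,0,0],
    [0,0,0.002,0,0],
    [0,0,0.002,0,0],
    [0,0,0.002,0,0],
    [0,0,0,0,0],
    [0,0,0,0,0]
  ]
}}

```text
clock: 3.6
position: [474.9, -35.3, 64.4]
ee_rot: [-0.127, 0.992, -0.0, -0.0]
contact_force: [-0.8, 0.6, 2.4]
gripper_width: 0.1
```

Contact is about 2 N. Next I'll press further.

Call:
{"op": "drive_tool", "data": {
  "steps": [
    [0,0,0.002,0,0],
    [0,0,0.002,0,0],
    [0,0,0.001,0,0],
    [0,0,0,0,0],
    [0,0,0,0,0]
  ]
}}

```text
clock: 4.1
position: [475.0, -35.3, 59.4]
ee_rot: [-0.127, 0.992, -0.0, -0.0]
contact_force: [-1.8, 0.9, 4.3]
gripper_width: -0.2
```

Call:
{"op": "drive_tool", "data": {
  "steps": [
    [0,0,0.0012,0,0],
    [0,0,0,0,0],
    [0,0,0,0,0]
  ]
}}

```text
clock: 4.4
position: [475.0, -35.3, 58.1]
ee_rot: [-0.127, 0.992, -0.0, -0.0]
contact_force: [-1.8, -0.0, 4.6]
gripper_width: -0.1
```

```bash
python3 - <<'E'
from h import *
import cv2
q,_=arm.get_image("scene");s=arm.read_state();print(s["position"],s["contact_force"])
cv2.imwrite("pics/s3.png",cv2.resize(q[205:305,290:390],(500,500),interpolation=2))
E
```

```text
[475.00713085 -35.30288959  58.154247  ] [-1.81434103  0.63020108  4.62575563]
```

View pics/s3.png

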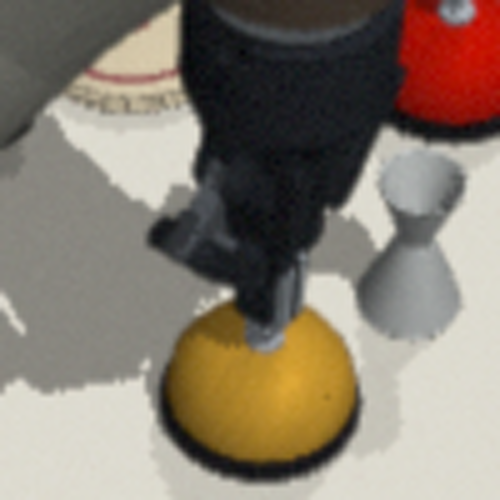

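The plunger is well down: the knob sits close to the collar, with about 8 mm of travel and 4.6 N. Next I'll withdraw straight up.

Call:
{"op": "drive_tool", "data": {
  "steps": [
    [0,0,-0.003,0,0],
    [0,0,-0.003,0,0],
    [0,0,-0.004,0,0],
    [0,0,-0.008,0,0],
    [0,0,-0.02,0,0],
    [0,0,-0.03,0,0],
    [0,0,-0.04,0,0],
    [0,0,-0.04,0,0],
    [0,0,0,0,0],
    [0,0,0,0,0],
    [0,0,0,0,0],
    [0,0,0,0,0]
  ]
}}

```text
clock: 5.65
position: [474.2, -35.4, 204.8]
ee_rot: [-0.127, 0.992, -0.0, -0.001]
contact_force: [-0.5, 1.1, -0.7]
gripper_width: 0.1
```

```bash
python3 - <<'E'
from h import *
import cv2
q,_=arm.get_image("scene");t,_=arm.get_image("wrist");s=arm.read_state();print(s["position"],s["contact_force"])
a=cv2.resize(q[180:400,180:480],(800,587));cv2.imwrite("pics/s4.png",a)
a0=cv2.imread("pics/scene0.png");b=np.hstack([a0[235:325,300:400],q[235:325,300:400]]);cv2.imwrite("pics/cmp.png",cv2.resize(b,None,fx=4,fy=4,interpolation=2))
E
```

```text
[474.55193847 -35.3956121  205.00289342] [ 0.36272326 -0.00880255 -0.55789583]
```

View pics/cmp.png

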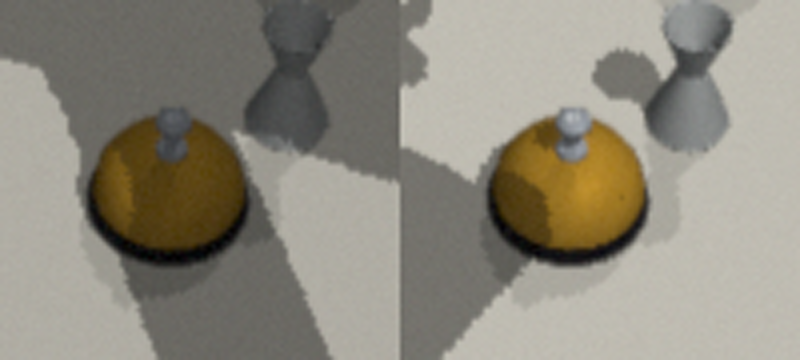

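View pics/s4.png

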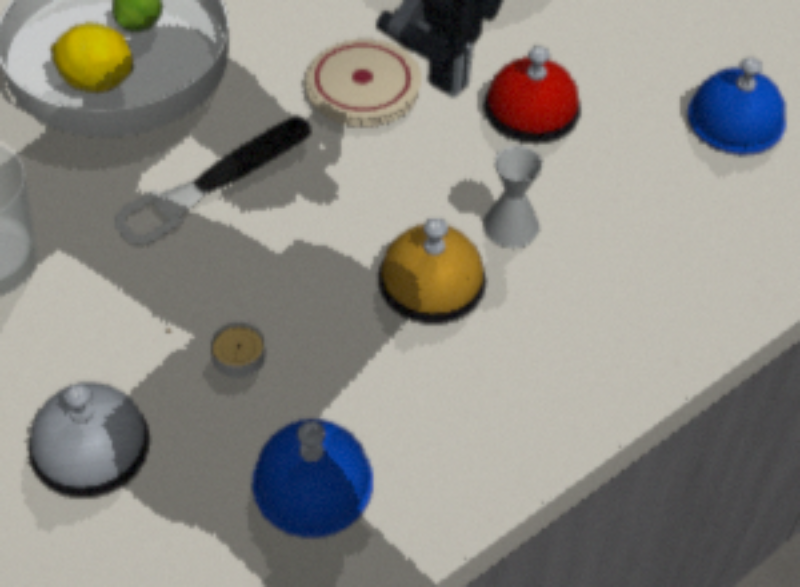

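The plunger is back up, the bell and jigger haven't moved, and the gripper is clear, so I'm handing in.

```bash
python3 -c "
from bench import arm
print(arm.job_done())"
```

```text
the job is handed in; nothing more can be done
None
```

I rang the brass bell and handed the job in. With the fingers closed, I pressed its plunger about 8 mm down at roughly 4.6 N. I then withdrew straight up to about 205 mm, finishing at about 5.7 s on the clock.

- **Brass bell:** before and after crops show the plunger back up and the bell unmoved. The force reading was back at noise level.
- **Other objects:** the jigger matched in the before and after crops. The rest of the work area looked undisturbed in the final view, though I did not measure each object. The tumbler was only partly in that view.
- **Estimates:** the 8 mm comes from the tool height, the force and the picture, because the plunger joint itself could not be read. The position estimates from the scene, top and wrist cameras agreed to about 1 mm, and no check failed.

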